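# Put away the sample bottles, jars and balance weight

### The job

Tidy the lab bench after a titration run: stand each of the two tall bottles in its own cell of the deep bottle rack, each of the two squat jars in its own cell of the shallow metal tray, and the steel weight in its small wooden box. One jar is boxed in behind a tall bottle in the grey bay, so rack that front bottle before you put the jar behind it into the tray. Keep everything upright and set it down gently rather than dropping it.

Things in the scene. Friction and masses are not known exactly. Their poses are not given: they have to be found in the camera images.
- bottle_front: Tall closed white plastic bottle, round: body 48 mm diameter, straight up to 96 mm, then a shoulder and a 32 mm blue screw cap; 130 mm tall, about 0.18 kg; origin at the centre of its underside, z up. It starts in the grey bay, in front (bay -x side) of the squat jar, a few mm clear of it, on the 4 mm bay floor. Either bottle may take either rack cell.
- jar_rear: The squat closed round jar, 52 mm diameter and 50 mm tall with straight sides, white with a grey lid, about 0.12 kg; origin at the centre of its underside, z up. It starts in the grey bay behind the tall bottle, close to the bay's back wall, on the 4 mm bay floor. Either jar may take either tray cell.
- bottle_loose: Tall closed white plastic bottle, round: body 48 mm diameter, straight up to 96 mm, then a shoulder and a 32 mm blue screw cap; 130 mm tall, about 0.18 kg; origin at the centre of its underside, z up. Identical to the other one; it starts on the open bench top nearer the robot.
- jar_loose: Another squat closed round jar, 52 mm diameter and 50 mm tall with straight sides, white with a grey lid, about 0.12 kg; origin at the centre of its underside, z up. Identical to the other one; it starts on the open bench top nearer the robot.
- weight: Polished steel balance weight, an upright cylinder 30 mm diameter and 40 mm tall with a small knob (18 mm diameter) on top, 52 mm tall in all, about 0.2 kg; origin at the centre of its underside, z up; it starts on the open bench top.
- bay: Fixed grey plastic bay, 150 (x) by 162 (y) mm, with a 4 mm floor and walls 50 mm high and 6 mm thick at the back (+x) and both sides (y); the front (-x) is open. Inside 150 mm wide between the side walls. Origin on the bench top at the centre of its footprint. The bottle stands about 30 mm in front of the centre, the jar about 27 mm behind it. A gripper taking either should close along the bay's y axis.
- bottle_rack: Fixed white plastic rack, an open box 150 (x) by 78 (y) mm and 40 mm high, walls and floor 4 mm thick, with one divider across the middle making two cells of 69 by 70 mm, their centres at x = -36.5 and +36.5 mm, y = 0. Origin on the bench top at the centre of its underside.
- jar_tray: Fixed shallow aluminium tray, 164 (x) by 86 (y) mm with a rim 12 mm high, walls and floor 4 mm thick, and one 12 mm high divider across the middle making two cells of 76 by 78 mm, their centres at x = -40 and +40 mm, y = 0. Origin on the bench top at the centre of its underside.
- weight_box: Fixed small shallow open wooden box, 64 by 64 mm with a rim 12 mm high, walls and floor 4 mm thick, inside 56 by 56 mm. Origin on the bench top at the centre of its underside.
Mind the look-alikes: they are no part of the job. What is shaped like the bottle_front but yellow is not meant. Several things have the shape of the weight; the one meant has the colours described above.

How it is judged (in metres and radians):
On the way, in this order (a step that is already met when the one before it is completed fails the run):
1. the front bottle from the bay stands in a cell of the bottle rack (((x of bottle_front in the frame of bottle_rack between -0.0505 and -0.0225 m and y of bottle_front in the frame of bottle_rack between -0.014 and 0.014 m and z of bottle_front in the frame of bottle_rack between 0 and 0.008 m and angle between bottle_front's own z axis and vertical below 0.1 rad and linear speed of bottle_front below 0.03 m/s) or (x of bottle_front in the frame of bottle_rack between 0.0225 and 0.0505 m and y of bottle_front in the frame of bottle_rack between -0.014 and 0.014 m and z of bottle_front in the frame of bottle_rack between 0 and 0.008 m and angle between bottle_front's own z axis and vertical below 0.1 rad and linear speed of bottle_front below 0.03 m/s))), for 0.2 s.
2. the jar that stood behind it stands in a cell of the jar tray (((x of jar_rear in the frame of jar_tray between -0.056 and -0.024 m and y of jar_rear in the frame of jar_tray between -0.016 and 0.016 m and z of jar_rear in the frame of jar_tray between 0 and 0.008 m and angle between jar_rear's own z axis and vertical below 0.1 rad and linear speed of jar_rear below 0.03 m/s) or (x of jar_rear in the frame of jar_tray between 0.024 and 0.056 m and y of jar_rear in the frame of jar_tray between -0.016 and 0.016 m and z of jar_rear in the frame of jar_tray between 0 and 0.008 m and angle between jar_rear's own z axis and vertical below 0.1 rad and linear speed of jar_rear below 0.03 m/s))), for 0.2 s.
At the end, for the whole second after the job is handed in: One bottle in each rack cell, one jar in each tray cell, the weight in its box; each within 14 mm (bottles) or 16 mm of its cell centre along each side, standing on the cell floor (underside under 8 mm above the bench), upright within 0.1 rad, at rest ((((x of bottle_front in the frame of bottle_rack between -0.0505 and -0.0225 m and y of bottle_front in the frame of bottle_rack between -0.014 and 0.014 m and z of bottle_front in the frame of bottle_rack between 0 and 0.008 m and angle between bottle_front's own z axis and vertical below 0.1 rad and linear speed of bottle_front below 0.03 m/s) and (x of bottle_loose in the frame of bottle_rack between 0.0225 and 0.0505 m and y of bottle_loose in the frame of bottle_rack between -0.014 and 0.014 m and z of bottle_loose in the frame of bottle_rack between 0 and 0.008 m and angle between bottle_loose's own z axis and vertical below 0.1 rad and linear speed of bottle_loose below 0.03 m/s)) or ((x of bottle_front in the frame of bottle_rack between 0.0225 and 0.0505 m and y of bottle_front in the frame of bottle_rack between -0.014 and 0.014 m and z of bottle_front in the frame of bottle_rack between 0 and 0.008 m and angle between bottle_front's own z axis and vertical below 0.1 rad and linear speed of bottle_front below 0.03 m/s) and (x of bottle_loose in the frame of bottle_rack between -0.0505 and -0.0225 m and y of bottle_loose in the frame of bottle_rack between -0.014 and 0.014 m and z of bottle_loose in the frame of bottle_rack between 0 and 0.008 m and angle between bottle_loose's own z axis and vertical below 0.1 rad and linear speed of bottle_loose below 0.03 m/s))) and (((x of jar_rear in the frame of jar_tray between -0.056 and -0.024 m and y of jar_rear in the frame of jar_tray between -0.016 and 0.016 m and z of jar_rear in the frame of jar_tray between 0 and 0.008 m and angle between jar_rear's own z axis and vertical below 0.1 rad and linear speed of jar_rear below 0.03 m/s) and (x of jar_loose in the frame of jar_tray between 0.024 and 0.056 m and y of jar_loose in the frame of jar_tray between -0.016 and 0.016 m and z of jar_loose in the frame of jar_tray between 0 and 0.008 m and angle between jar_loose's own z axis and vertical below 0.1 rad and linear speed of jar_loose below 0.03 m/s)) or ((x of jar_rear in the frame of jar_tray between 0.024 and 0.056 m and y of jar_rear in the frame of jar_tray between -0.016 and 0.016 m and z of jar_rear in the frame of jar_tray between 0 and 0.008 m and angle between jar_rear's own z axis and vertical below 0.1 rad and linear speed of jar_rear below 0.03 m/s) and (x of jar_loose in the frame of jar_tray between -0.056 and -0.024 m and y of jar_loose in the frame of jar_tray between -0.016 and 0.016 m and z of jar_loose in the frame of jar_tray between 0 and 0.008 m and angle between jar_loose's own z axis and vertical below 0.1 rad and linear speed of jar_loose below 0.03 m/s))) and x of weight in the frame of weight_box between -0.016 and 0.016 m and y of weight in the frame of weight_box between -0.016 and 0.016 m and z of weight in the frame of weight_box between 0 and 0.008 m and angle between weight's own z axis and vertical below 0.1 rad and linear speed of weight below 0.03 m/s); the robot touches nothing.
It fails at once if a bottle, a jar or the weight is tipped more than about 34 degrees (angle between any of bottle_front, jar_rear, bottle_loose, jar_loose, weight's own z axis and vertical above 0.6 rad).
It fails at once if a bottle, a jar or the weight is let go more than 30 mm above the bench top ((height (world z) of bottle_front above 0.03 m and contact force between the fingers and bottle_front below 0.05 N) or (height (world z) of jar_rear above 0.03 m and contact force between the fingers and jar_rear below 0.05 N) or (height (world z) of bottle_loose above 0.03 m and contact force between the fingers and bottle_loose below 0.05 N) or (height (world z) of jar_loose above 0.03 m and contact force between the fingers and jar_loose below 0.05 N) or (height (world z) of weight above 0.03 m and contact force between the fingers and weight below 0.05 N)).
It also fails if it takes over 131 s, if anything falls off the work surface, if the arm or the gripper's body presses on something with over 40 N, if the wrist force passes 120 N, or if a joint passes its speed limit or range.

### The arm

A 6-joint arm with a two-finger parallel gripper is mounted at the origin on the work surface. World frame = base frame: x ahead of the robot, y to its left, z up, the work surface at z = 0. Lengths are in m, angles in degrees, forces in N, time in s.
With the tool pointing down it reaches from about 0.2 to 0.875 m from the base axis. Payload 3.4 kg.
Tool frame: the origin (TCP) lies between the finger pads; the fingertips stand 8 mm ahead of it and the grasp point (between the pads) lies 11 mm behind it; z points along the fingers, y is the direction in which the jaws open and shut (so a half turn about z gives the same grasp; the last joint's range is limited). The gripper opens to 94 mm and grips with 3 to 60 N. Pads are 16 mm wide; open, the fingers measure 119 mm over their backs; the gripper's body (75 mm by 177 mm) begins 78 mm behind the grasp point.
Start: joints at [68.812, 15.808, 86.224, -0, 77.962, -6.933], TCP at [0.142, 0.557, 0.213] pointing down, gripper open.
Joint ranges: [-165.64, 165.64], [-43.16, 119.46], [12.63, 154.43], [-67.54, 247.53], [6.08, 155.33], [-154.97, 154.97]. Speed limits (degrees/s): [147.25, 147.25, 180, 180, 180, 180].

### API

Orientations are given as a 3x3 rotation matrix whose columns are the frame's x, y, z axes.
In Python, from workcell import ctrl, viewer gives the robot as it stands.
- The arm moves only by the tool carry_out, never from a script. Its argument "increments" is text: rows parted by semicolons, each of 5 numbers parted by spaces: the shift along the tool's x, y, z in m, then the turn about the tool's z in rad, then the opening, from 0 (shut) to 1 (fully open). A call has 1 to 12 rows; each row is the pose to reach, as a shift and turn from the pose measured when the call began, along the tool's axes at that moment; what a row does not reach only later rows make up. A row lasts 1/10 s, in which the tool goes at most 50 mm and 8.59 degrees, less where a joint would pass 70% of its speed; a pose out of reach is approached as far as the arm can. A call with a gripper value outside its range is refused whole. The fingers move at their own pace and stop on an object; "force" is the grip in N (left out, the last holds). Time passes only in rows, so rows that repeat a pose let the fingers close. It gives the time, the measured TCP pose, the force and the opening at its end, in the units of the state.
- ctrl.observe(): the state, without advancing time (a new reading comes with each control period).
- viewer.snapshot(name): name is "scene" or "top" or "wrist"; returns the picture (384x512x3 uint8, blue, green, red); there is no depth.
- viewer.get_calibration(name): a dict with "intrinsics" (3x3 intrinsics, pixels), "dist_coeffs" ([k1, k2, p1, p2, k3] as OpenCV has them; the pictures are not rectified), "world_to_cam" (4x4, takes a point from world to camera coordinates); the wrist camera has in their place "T_tool_cam" (4x4, takes a point from camera to tool coordinates, whose origin is the TCP and whose axes are the flange's). Camera axes: x right, y up, looking along -z (the intrinsics and any distortion apply to the point x, -y, -z); pixel columns grow to the right and rows downward; lengths in m; the calibration is good to about 2 mm. A picture is of the moment at which its call begins: read the wrist's pose just before it. get_calibration takes no time and is no camera call.
- ctrl.job_done(): hands the job in, once; it reports no verdict.
The state is a dict: "time_s": time; "joints": joint angles; "joint_velocities": joint speeds; "joint_torque": joint torques, N m; "eef_pos": TCP position; "ee_rot": TCP orientation; "force": force on the tool from outside, world axes, zero at the start; "moment": the same for the moment, N m; "finger_gap": opening from 0.0 (shut) to 1.0 (fully open).
Only numpy, scipy, OpenCV 4.12 (cv2) and the standard library are available. Lean on these libraries where they do the work, as an engineer would, in place of code of your own. Each camera call takes 0.05 s, during which the arm holds its last target. There are 200 camera calls.

## Working session

There is one attempt and no reset: what is moved stays moved. The work goes in short steps, Python scripts to look and compute and a tool call to move; the robot and the scene stay as the last step left them, time stands still between calls to the robot, and variables do not carry over. Pictures are saved under pics/ and viewed, on a budget of 14 in all, crops included, one or two more only if the job needs it, and the job is handed in when it is done.

Besides the shell and the picture viewer there is one more tool, called after "Emit:" as name(argument=value, ...) on one line, values as JSON. carry_out: Moves the arm, as the interface text tells. Its arguments: {"type":"object","properties":{"increments":{"type":"string"},"force":{"type":"number"}},"required":["increments"]}

```bash
mkdir -p pics; ls; python3 - <<'E'
from workcell import ctrl, viewer
import cv2, numpy as np
np.set_printoptions(precision=4,suppress=True)
print(ctrl.observe())
for n in ("scene","top","wrist"):
    c=viewer.get_calibration(n); print(n,c)
    cv2.imwrite(f"pics/{n}0.png",viewer.snapshot(n))
E
```

```text
pics
{'time_s': 0.0, 'joints': array([68.8133, 15.8463, 86.2935, -0.0016, 77.9627, -6.934 ]), 'joint_velocities': array([-0.0728, -0.0467, -0.0306,  0.0413,  0.0209, -0.007 ]), 'joint_torque': array([  0.0001, -40.4576, -23.7239,   0.0701,   0.0343,  -0.0001]), 'eef_pos': array([0.1414, 0.5568, 0.2126]), 'ee_rot': array([[-0.9692,  0.2462, -0.0006],
       [ 0.2462,  0.9692, -0.0017],
       [ 0.0002, -0.0018, -1.    ]]), 'force': array([ 1.012 , -0.0376,  0.4822]), 'moment': array([0.0394, 0.0256, 0.0257]), 'finger_gap': 0.9958544558307647}
scene {'intrinsics': array([[409.6493,   0.    , 256.3142],
       [  0.    , 409.6493, 190.1756],
       [  0.    ,   0.    ,   1.    ]]), 'dist_coeffs': array([-0.0978,  0.    ,  0.    ,  0.    ,  0.    ]), 'world_to_cam': array([[-0.0255,  0.9995, -0.021 ,  0.0234],
       [-0.6389, -0.0001,  0.7693,  0.2658],
       [ 0.7689,  0.0331,  0.6385, -1.5926],
       [ 0.    ,  0.    ,  0.    ,  1.    ]])}
top {'intrinsics': array([[416.7226,   0.    , 256.4331],
       [  0.    , 416.7226, 187.0084],
       [  0.    ,   0.    ,   1.    ]]), 'dist_coeffs': array([-0.0019,  0.    ,  0.    ,  0.    ,  0.    ]), 'world_to_cam': array([[-0.0084, -0.9999,  0.0103, -0.0015],
       [ 0.9846, -0.0065,  0.1746, -0.4831],
       [-0.1746,  0.0116,  0.9846, -0.9219],
       [ 0.    ,  0.    ,  0.    ,  1.    ]])}
wrist {'intrinsics': array([[289.2406,   0.    , 253.0896],
       [  0.    , 289.2406, 192.6238],
       [  0.    ,   0.    ,   1.    ]]), 'dist_coeffs': array([-0.0114,  0.    ,  0.    ,  0.    ,  0.    ]), 'T_tool_cam': array([[ 0.0007,  0.9688,  0.2479,  0.0727],
       [ 1.    , -0.0006, -0.0005,  0.0002],
       [-0.0004,  0.2479, -0.9688, -0.1711],
       [ 0.    ,  0.    ,  0.    ,  1.    ]])}
```

View pics/top0.png

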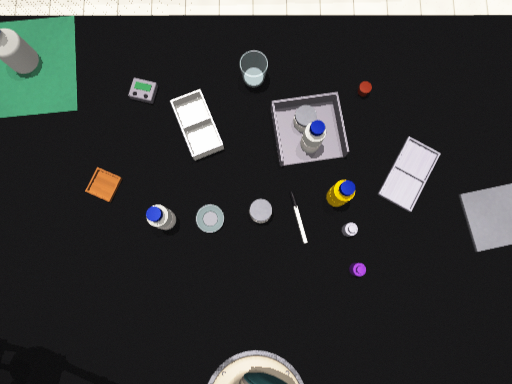

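View pics/scene0.png

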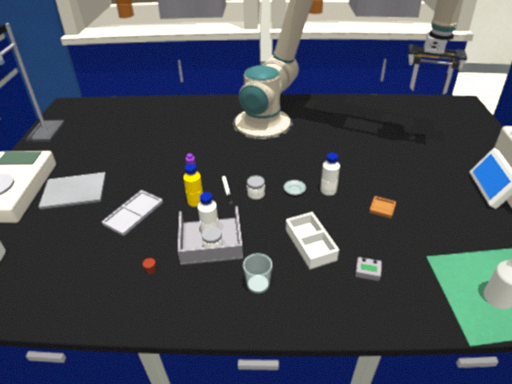

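The top view shows:
- Front bottle: cap (317,128) in the bay.
- Rear jar: (305,117).
- Loose bottle: cap (154,214).
- Loose jar: (261,210).
- Steel weight: (350,229).
- Rack: (197,125). Tray: (410,174). Wooden box: (103,184).
- Decoys: yellow bottle (341,193), red (365,88) and purple (359,270) weights.

Next are first estimates from the top camera.

```bash
cat > h.py <<'E'
from workcell import ctrl, viewer
import cv2, numpy as np
np.set_printoptions(precision=4,suppress=True)
F=np.diag([1.,-1,-1])
def cam(n):
    c=viewer.get_calibration(n)
    if n=="wrist":
        s=ctrl.observe(); T=np.eye(4); T[:3,:3]=s["ee_rot"]; T[:3,3]=s["eef_pos"]
        W=T@c["T_tool_cam"]
    else: W=np.linalg.inv(c["world_to_cam"])
    return c["intrinsics"],c["dist_coeffs"],W
def cast(C,uv,z):
    K,d,W=C
    p=cv2.undistortPoints(np.asarray(uv,float).reshape(-1,1,2),K,d)[:,0]
    r=(W[:3,:3]@F@np.c_[p,np.ones(len(p))].T).T
    return W[:3,3]+r*((z-W[2,3])/r[:,2])[:,None]
def proj(C,P):
    K,d,W=C; V=np.linalg.inv(W); q=(V[:3,:3]@np.atleast_2d(P).T).T+V[:3,3]
    return cv2.projectPoints(q@F,np.zeros(3),np.zeros(3),K,d)[0][:,0]
def blobs(m,amin=20):
    n,l,s,c=cv2.connectedComponentsWithStats(m.astype(np.uint8),connectivity=8)
    return [(s[i,4],c[i],l==i) for i in range(1,n) if s[i,4]>=amin]
E
python3 - <<'E'
from h import *
C=cam("top"); print("campos",C[2][:3,3])
im=cv2.imread("pics/top0.png"); hsv=cv2.cvtColor(im,cv2.COLOR_BGR2HSV)
H,S,V=cv2.split(hsv)
for n,m,z in (("blue",(H>105)&(H<130)&(S>150)&(V>80),.13),("orange",(H<20)&(S>150)&(V>100),.012),("grey/white",(S<60)&(V>90),.04)):
    for a,c,mk in blobs(m,30):
        ys,xs=np.nonzero(mk); r=cv2.minAreaRect(np.c_[xs,ys].astype(np.float32))
        print(n,a,c,"w",cast(C,[c],z)[0],"rect",[np.round(v,1) for v in r])
for n,uv,z in (("jarR",(306,116),.054),("jarL",(261,208),.05),("wt",(350,228),.045),("yel",(347,187),.13)): print(n,cast(C,[uv],z))
E
```

```text
campos [0.3147 0.0061 0.9921]
blue 161 [317.1863 127.0248] w [ 0.5982 -0.1364  0.13  ] rect [array([317.2, 127.1]), array([13.9, 13.4]), np.float64(26.6)]
blue 174 [347.4713 187.3046] w [ 0.4656 -0.1958  0.13  ] rect [array([347.3, 187.3]), array([13.4, 14.1]), np.float64(45.0)]
blue 178 [153.1461 213.3315] w [0.4135 0.2105 0.13  ] rect [array([153., 213.]), array([14., 14.]), np.float64(90.0)]
orange 119 [365.2185  86.6555] w [ 0.7417 -0.28    0.012 ] rect [array([365. ,  86.5]), array([11., 12.]), np.float64(90.0)]
orange 721 [103.0042 184.1692] w [0.4977 0.3601 0.012 ] rect [array([102.8, 183.9]), array([26.4, 28.6]), np.float64(26.6)]
grey/white 8151 [254.4047   7.4623] w [ 0.9418 -0.0039  0.04  ] rect [array([255.5,   7.5]), array([ 15., 511.]), np.float64(90.0)]
grey/white 1219 [16.7186 51.9409] w [0.8232 0.5789 0.04  ] rect [array([14. , 51.2]), array([52.3, 29.4]), np.float64(43.4)]
grey/white 436 [253.6124  71.305 ] w [ 0.7703 -0.0007  0.04  ] rect [array([253.5,  67.5]), array([35., 27.]), np.float64(90.0)]
grey/white 338 [141.7663  89.4467] w [0.7245 0.2697 0.04  ] rect [a
[... 779 characters left out ...]
ray([161.5, 217.5]), array([28.2, 22.8]), np.float64(26.6)]
grey/white 642 [209.5623 218.0374] w [0.4121 0.1027 0.04  ] rect [array([209.5, 218. ]), array([28., 27.]), np.float64(90.0)]
grey/white 171 [300.2047 224.4854] w [ 0.3958 -0.1045  0.04  ] rect [array([300.2, 224.3]), array([38.6,  4.4]), np.float64(74.4)]
grey/white 154 [350.539  228.6234] w [ 0.3855 -0.2194  0.04  ] rect [array([350.5, 228.5]), array([13., 13.]), np.float64(90.0)]
grey/white 1963 [254.3872 367.8859] w [0.0876 0.0026 0.04  ] rect [array([255.5, 366.5]), array([95., 33.]), np.float64(0.0)]
jarR [[ 0.6505 -0.1235  0.054 ]]
jarL [[ 0.4331 -0.015   0.05  ]]
wt [[ 0.3865 -0.2171  0.045 ]]
yel [[ 0.4663 -0.1948  0.13  ]]
```

Emit:
carry_out(increments="-0.53 -0.305 -0.09 -0.3 1;-0.53 -0.305 -0.09 -0.3 1;-0.53 -0.305 -0.09 -0.3 1;-0.53 -0.305 -0.09 -0.3 1;-0.53 -0.305 -0.09 -0.3 1;-0.53 -0.305 -0.09 -0.3 1;-0.53 -0.305 -0.09 -0.3 1;-0.53 -0.305 -0.09 -0.3 1;-0.53 -0.305 -0.09 -0.3 1;-0.53 -0.305 -0.09 -0.3 1;-0.53 -0.305 -0.09 -0.3 1;-0.53 -0.305 -0.09 -0.3 1")

```text
time_s: 1.35
eef_pos: [0.5636, 0.1462, 0.2996]
ee_rot: [[-0.999, -0.051, -0.001], [-0.051, 0.999, -0.001], [0.001, -0.001, -1.0]]
force: [1.9, 1.0, 0.5]
finger_gap: 1.003
```

Emit:
carry_out(increments="0 0 0 0 1;0 0 0 0 1;0 0 0 0 1")

```text
time_s: 1.65
eef_pos: [0.5626, 0.1469, 0.2992]
ee_rot: [[-0.999, -0.051, -0.002], [-0.051, 0.999, -0.0], [0.003, -0.0, -1.0]]
force: [-0.6, -0.4, -0.7]
finger_gap: 1.001
```

```bash
cat >> h.py <<'E'
def shot(tag):
    C=cam("wrist"); im=viewer.snapshot("wrist"); cv2.imwrite(f"pics/{tag}.png",im); np.savez(f"pics/{tag}.npz",W=C[2])
    s=ctrl.observe(); print(s["time_s"],s["eef_pos"],"yaw y",np.degrees(np.arctan2(s["ee_rot"][1,1],s["ee_rot"][0,1])))
    return C,im
def load(tag):
    c=viewer.get_calibration("wrist"); return (c["intrinsics"],c["dist_coeffs"],np.load(f"pics/{tag}.npz")["W"]),cv2.imread(f"pics/{tag}.png")
E
python3 -c "
from h import *
shot('w1')"
```

```text
1.7 [0.5624 0.1473 0.2994] yaw y 92.9943116605998
```

View pics/w1.png

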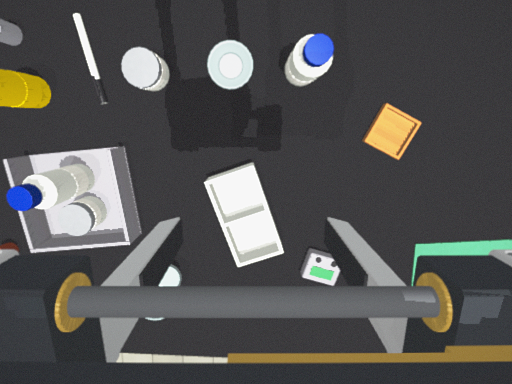

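The wrist view shows the rack (rim corners about (205,180), (252,164), (283,252), (238,266)), the bay at the left with the front bottle cap at (24,197), the box at (393,131), the loose jar at (143,68) and the loose bottle cap at (319,50).

```bash
cat >> h.py <<'E'
def rect(C,mk,z):
    cs=max(cv2.findContours(mk.astype(np.uint8),cv2.RETR_EXTERNAL,cv2.CHAIN_APPROX_NONE)[0],key=len)
    P=cast(C,cv2.convexHull(cs)[:,0],z)[:,:2]
    c,s,a=cv2.minAreaRect((P*1000).astype(np.float32))
    if s[0]<s[1]: s=s[::-1]; a+=90
    return np.array(c)/1000,np.round(s,1),(a+90)%180-90
E
python3 - <<'E'
from h import *
C,im=load("w1"); print("cam",C[2][:3,3])
H,S,V=cv2.split(cv2.cvtColor(im,cv2.COLOR_BGR2HSV))
print("rack manual",cast(C,[(205,180),(252,164),(283,252),(238,266)],.04)[:,:2])
for a,c,mk in blobs((S<60)&(V>90),150): 
    if c[1]<270: print("grey",a,c,[rect(C,mk,z) for z in ((.04,) if 180<c[0]<300 else (.05,))])
for a,c,mk in blobs((H<20)&(S>150)&(V>90),300): print("or",a,c,rect(C,mk,.012))
for a,c,mk in blobs((H>105)&(H<130)&(S>150)&(V>80),100):
    print("blue",a,c,cast(C,[c],.13))
print("rows across the rack:")
print("jar tops", cast(C,[(142,68)],.05),cast(C,[(76,219)],.054), "bottle front cap .134", cast(C,[(24,197)],.134))
print("bay rim outer front-left/right,back", cast(C,[(4,158),(125,146),(141,243),(31,251)],.05)[:,:2])
E
```

```text
cam [0.4905 0.1437 0.4705]
rack manual [[0.5835 0.0755]
 [0.5553 0.1455]
 [0.696  0.203 ]
 [0.7248 0.1312]]
grey 609 [85.6962 45.5123] [(array([ 0.4072, -0.0846]), array([84.8, 12.6]), 14.681427955627441)]
grey 462 [ 9.8268 33.2576] [(array([ 0.3951, -0.1834]), array([29.7, 29.2]), -8.565765380859375)]
grey 1140 [303.0079  65.5851] [(array([0.4129, 0.211 ]), array([63.6, 55.2]), -39.34339141845703)]
grey 1866 [229.8194  64.1549] [(array([0.4186, 0.1081]), array([64.4, 63.8]), 0.8406149744987488)]
grey 1671 [144.4979  68.93  ] [(array([ 0.4326, -0.0065]), array([67.2, 52.7]), 64.03240966796875)]
grey 11024 [ 77.1544 199.0369] [(array([ 0.6255, -0.1205]), array([185.5, 154.2]), -81.85564041137695)]
grey 5057 [243.9937 214.4609] [(array([0.6394, 0.1381]), array([158.3,  83.1]), 22.099510192871094)]
grey 1758 [140.0501 256.2622] [(array([ 0.7134, -0.0166]), array([180.4,  47.5]), -40.870357513427734)]
grey 1778 [366.0467 256.2087] [(array([0.6958, 0.3268]), array([181.6,  48.2]), 46.91154098510742)]
grey 185 [  7.0757 254.1405] [(array([ 0.7175, -0.2403]), array([38.7, 20.4]), -61.012332916259766)]
grey 796 [319.6131 266.4736] [(array([0.7148, 0.2658]), array([61.9, 53.1]), 75.43560028076172)]
grey 249 [502.5703 255.4779] [(array([0.6774, 0.5556]), array([47.6, 24.2]), 67.85810089111328)]
blue 754 [318.134   49.3952] [[0.4133 0.2102 0.13  ]]
blue 713 [ 23.1739 196.9902] [[ 0.5969 -0.1334  0.13  ]]
rows across the rack:
jar tops [[ 0.4305 -0.0103  0.05  ]] [[ 0.6514 -0.1187  0.054 ]] bottle front cap .134 [[ 0.5956 -0.1291  0.134 ]]
bay rim outer front-left/right,back [[ 0.5636 -0.2186]
 [ 0.5371 -0.0391]
 [ 0.6876 -0.0224]
 [ 0.7111 -0.1989]]
```

Emit:
carry_out(increments="0.016 -0.277 0 -0.079 1;0.016 -0.277 0 -0.079 1;0.016 -0.277 0 -0.079 1;0.016 -0.277 0 -0.079 1;0.016 -0.277 0 -0.079 1;0.016 -0.277 0 -0.079 1;0.016 -0.277 0 -0.079 1;0.016 -0.277 0 -0.079 1;0.016 -0.277 0 -0.079 1")

```text
time_s: 2.6
eef_pos: [0.5607, -0.128, 0.2998]
ee_rot: [[-0.991, -0.133, -0.002], [-0.133, 0.991, 0.0], [0.002, 0.001, -1.0]]
force: [-0.1, 0.5, 0.6]
finger_gap: 0.997
```

```bash
python3 - <<'E'
from h import *
C,im=shot("w2"); print("cam",C[2][:3,3])
H,S,V=cv2.split(cv2.cvtColor(im,cv2.COLOR_BGR2HSV))
for a,c,mk in blobs((H>105)&(H<130)&(S>150)&(V>80),100):
    print("blue",a,c,cast(C,[c],.134),cast(C,[c],.13))
E
```

```text
2.65 [ 0.5608 -0.128   0.2998] yaw y 97.67013078833234
cam [ 0.4891 -0.1372  0.471 ]
blue 608 [203.9901  90.7039] [[ 0.466  -0.1947  0.134 ]] [[ 0.4657 -0.1954  0.13  ]]
blue 495 [241.9212 208.5838] [[ 0.5956 -0.1362  0.134 ]] [[ 0.5969 -0.1362  0.13  ]]
```

View pics/w2.png

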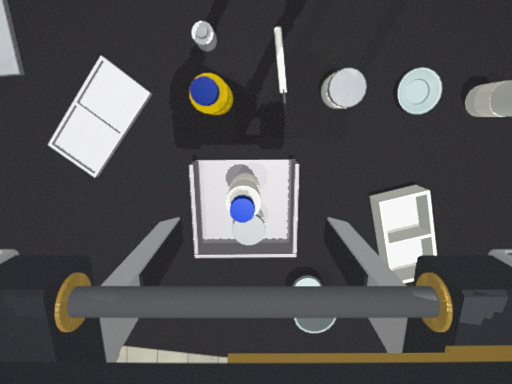

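The view shows:
- Bay square in the picture, with the cap at (242,209) and the rear jar's lid at (248,229).
- Tray corners at (101,57), (150,94), (96,176) and (49,143).
- Weight at (204,36).
- Loose jar at (345,85).

The two cameras agree on the front bottle, so I'll grasp it.

Emit:
carry_out(increments="-0.035 -0.013 0 0 1;-0.035 -0.013 0.05 0 1;-0.035 -0.013 0.10 0 1;-0.035 -0.013 0.14 0 1;-0.035 -0.013 0.18 0 1;-0.035 -0.013 0.21 0 1;-0.035 -0.013 0.232 0 1;-0.035 -0.013 0.232 0 1;-0.035 -0.013 0.232 0 1;-0.035 -0.013 0.232 0 1", force=20)

```text
time_s: 3.65
eef_pos: [0.5981, -0.1359, 0.0695]
ee_rot: [[-0.991, -0.135, 0.001], [-0.135, 0.991, -0.001], [-0.001, -0.001, -1.0]]
force: [0.9, -0.4, 0.7]
finger_gap: 0.997
```

Emit:
carry_out(increments="0 0 0 0 0.4;0 0 0 0 0.4;0 0 0 0 0.4;0 0 0 0 0.4;0 0 0 0 0.4;0 0 0 0 0.4;0 0 0 0 0.4;0 0 0 0 0.4;0 0 0 0 0.4;0 0 0 0 0.4", force=20)

```text
time_s: 4.65
eef_pos: [0.5982, -0.136, 0.0695]
ee_rot: [[-0.991, -0.135, 0.001], [-0.135, 0.991, -0.001], [-0.001, -0.001, -1.0]]
force: [1.3, -1.8, -0.6]
finger_gap: 0.509
```

```bash
python3 - <<'E'
from h import *
C,im=load("w2")
H,S,V=cv2.split(cv2.cvtColor(im,cv2.COLOR_BGR2HSV))
for a,c,mk in blobs((S<60)&(V>80),150):
    if c[1]<270: print("grey",a,c,rect(C,mk,.012 if c[0]<180 else .04))
print(cast(C,[(101,57),(150,94),(96,176),(49,143)],.012)[:,:2])
print("jars",cast(C,[(248,229)],.054),cast(C,[(347,86)],.05),"wt",cast(C,[(203,31)],.05))
E
```

```text
grey 1190 [ 8.1437 44.4387] (array([ 0.4248, -0.5004]), array([103.7,  34.2]), -3.9134140014648438)
grey 600 [203.575  35.28 ] (array([ 0.3885, -0.2175]), array([39.7, 30.4]), 46.11067199707031)
grey 586 [280.2406  61.4778] (array([ 0.4117, -0.1087]), array([99.1, 11.7]), 14.443053245544434)
grey 6589 [ 98.8593 116.9253] (array([ 0.5211, -0.3739]), array([167.7,  91.6]), -30.082271575927734)
grey 1507 [343.6987  88.3397] (array([ 0.4293, -0.0159]), array([63.7, 55. ]), -79.09959125518799)
grey 1713 [419.3339  90.4559] (array([0.4183, 0.0914]), array([64. , 63.7]), 55.823917388916016)
grey 1508 [490.1147  99.6472] (array([0.4184, 0.1948]), array([67.3, 52. ]), -72.81649208068848)
grey 10063 [244.5279 207.6977] (array([ 0.6279, -0.1315]), array([168.2, 162.1]), -81.85291290283203)
grey 6445 [393.5612 235.6535] (array([0.6454, 0.1131]), array([174.5, 159.2]), 36.20060729980469)
grey 1750 [140.0486 256.2994] (array([ 0.7462, -0.2911]), array([196.8,  51.9]), -36.195735931396484)
grey 182 [  7.011  254.0824] (array([ 0.7703, -0.5342]), array([42.2, 21.5]), -56.31300354003906)
grey 266 [502.2256 255.0338] (array([0.6453, 0.3   ]), array([50.7, 24.4]), 70.53538513183594)
[[ 0.4306 -0.3702]
 [ 0.4731 -0.2959]
 [ 0.611  -0.3767]
 [ 0.5676 -0.4508]]
jars [[ 0.6522 -0.1226  0.054 ]] [[ 0.4276 -0.0145  0.05  ]] wt [[ 0.3858 -0.2174  0.05  ]]
```

Emit:
carry_out(increments="0 0 -0.02 0 0.4;0 0 -0.06 0 0.4;0 0 -0.10 0 0.4;0 0 -0.14 0 0.4;-0.014 0.034 -0.15 -0.03 0.4;-0.028 0.069 -0.15 -0.06 0.4;-0.042 0.103 -0.15 -0.09 0.4;-0.057 0.138 -0.15 -0.12 0.4;-0.071 0.172 -0.15 -0.16 0.4;-0.085 0.206 -0.15 -0.20 0.4;-0.099 0.241 -0.15 -0.23 0.4;-0.113 0.275 -0.15 -0.252 0.4")

```text
time_s: 5.85
eef_pos: [0.6727, 0.1535, 0.2185]
ee_rot: [[-0.926, -0.378, -0.0], [-0.378, 0.926, -0.001], [0.001, -0.001, -1.0]]
force: [0.8, 1.3, -0.3]
finger_gap: 0.51
```

Emit:
carry_out(increments="0 0 0 0 0.4;0 0 0 0 0.4;0 0 0 0 0.4")

```text
time_s: 6.15
eef_pos: [0.6722, 0.1526, 0.218]
ee_rot: [[-0.926, -0.378, -0.002], [-0.378, 0.926, -0.002], [0.002, -0.001, -1.0]]
force: [0.4, -0.4, -2.0]
finger_gap: 0.511
```

```bash
python3 - <<'E'
from h import *
C,im=shot("w3")
E
```

```text
6.2 [0.6723 0.1522 0.2183] yaw y 112.16746991815381
```

View pics/w3.png

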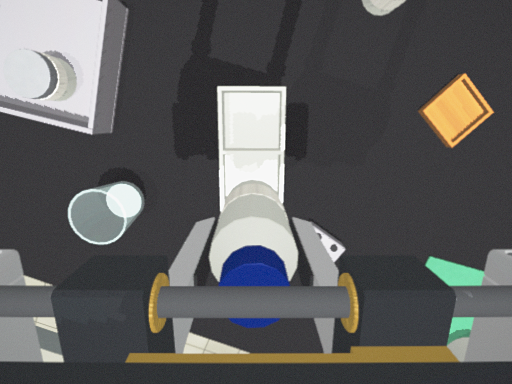

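The bottle is held upright over the rack. The rack's near edge runs from (218,87) to (286,87), and the divider is at row about 151.

```bash
python3 - <<'E'
from h import *
C,im=load("w3")
P=cast(C,[(218,87),(286,87),(219,151),(285,151)],.04)[:,:2]; print(P)
R=ctrl.observe()["ee_rot"]; t=np.array([.6723,.1522])
print("tool-frame offsets (x,y) of near edge, divider:",[(R[:2,:2].T@(p-t)).round(4) for p in P])
C,im=load("w2"); 
E
```

```text
[[0.5873 0.0753]
 [0.5579 0.1472]
 [0.655  0.102 ]
 [0.625  0.1755]]
tool-frame offsets (x,y) of near edge, divider: [array([ 0.1077, -0.0391]), array([0.1078, 0.0385]), array([ 0.0349, -0.04  ]), array([0.0351, 0.0394])]
```

Emit:
carry_out(increments="-0.003 0 0.03 0 0.4;-0.003 0 0.06 0 0.4;-0.003 0 0.09 0 0.4;-0.003 0 0.11 0 0.4;-0.003 0 0.125 0 0.4;-0.003 0 0.135 0 0.4;-0.003 0 0.142 0 0.4;-0.003 0 0.146 0 0.4;-0.003 0 0.148 0 0.4;-0.003 0 0.148 0 0.4;-0.003 0 0.148 0 0.4;-0.003 0 0.148 0 0.4")

```text
time_s: 7.4
eef_pos: [0.6752, 0.1533, 0.0709]
ee_rot: [[-0.926, -0.377, -0.0], [-0.377, 0.926, -0.002], [0.001, -0.001, -1.0]]
force: [0.1, -0.2, -1.6]
finger_gap: 0.512
```

Emit:
carry_out(increments="0 0 0.001 0 0.4;0 0 0.0015 0 0.4;0 0 0.0015 0 0.4;0 0 0.0015 0 0.55;0 0 0.0015 0 0.7;0 0 0.0015 0 0.8;0 0 0.0015 0 0.8;0 0 0.0015 0 0.8")

```text
time_s: 8.2
eef_pos: [0.6753, 0.1533, 0.0695]
ee_rot: [[-0.926, -0.377, -0.0], [-0.377, 0.926, -0.002], [0.001, -0.001, -1.0]]
force: [-0.5, 0.3, -0.0]
finger_gap: 0.796
```

Emit:
carry_out(increments="0 0 -0.02 0 0.8;0 0 -0.06 0 0.8;0 0 -0.11 0 0.8;0 0 -0.16 0 0.8;0 0 -0.19 0 0.8")

```text
time_s: 8.7
eef_pos: [0.6764, 0.1537, 0.2644]
ee_rot: [[-0.926, -0.377, 0.006], [-0.378, 0.926, -0.001], [-0.005, -0.003, -1.0]]
force: [-0.5, 0.2, 0.0]
finger_gap: 0.802
```

Emit:
carry_out(increments="0.174 -0.225 0 0.254 0.8;0.174 -0.225 0 0.254 0.8;0.174 -0.225 0 0.254 0.8;0.174 -0.225 0 0.254 0.8;0.174 -0.225 0 0.254 0.8;0.174 -0.225 0 0.254 1;0.174 -0.225 0 0.254 1;0.174 -0.225 0 0.254 1;0.174 -0.225 0 0.254 1")

```text
time_s: 9.6
eef_pos: [0.6005, -0.1192, 0.2642]
ee_rot: [[-0.991, -0.134, 0.006], [-0.134, 0.991, 0.0], [-0.006, -0.001, -1.0]]
force: [-0.4, 0.0, -0.5]
finger_gap: 1.0
```

```bash
python3 - <<'E'
from h import *
C,im=shot("w4"); print("cam",C[2][:3,3])
g=cv2.cvtColor(im,cv2.COLOR_BGR2GRAY)
H,S,V=cv2.split(cv2.cvtColor(im,cv2.COLOR_BGR2HSV))
for a,c,mk in blobs((H>105)&(H<130)&(S>150)&(V>80),100): print("blue",a,c,cast(C,[c],.134))
E
```

```text
9.65 [ 0.6006 -0.1189  0.2641] yaw y 97.71635352634657
cam [ 0.5275 -0.1284  0.4348]
blue 951 [192.8612  41.919 ] [[ 0.467  -0.1944  0.134 ]]
```

View pics/w4.png

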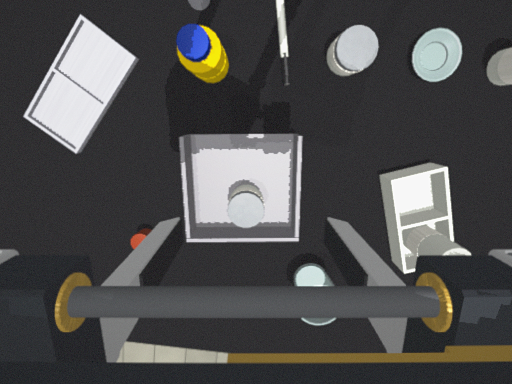

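The rear jar's lid is at (246,210). The front bottle stands in the rack's far cell.

```bash
python3 - <<'E'
from h import *
C,im=load("w4")
print(cast(C,[(246,210)],.054),cast(C,[(357,48)],.05))
H,S,V=cv2.split(cv2.cvtColor(im,cv2.COLOR_BGR2HSV))
for a,c,mk in blobs((S<60)&(V>80),150):
    if c[0]<150: print("tray",a,c,rect(C,mk,.012))
print(cast(C,[(82,15),(138,61),(76,153),(24,117),(55,68),(104,104)],.012)[:,:2])
E
```

```text
[[ 0.6526 -0.1215  0.054 ]] [[ 0.4298 -0.0138  0.05  ]]
tray 8333 [79.8393 84.9608] (array([ 0.5217, -0.3734]), array([166.9,  92.1]), -30.17965316772461)
tray 1727 [140.1621 256.3422] (array([ 0.7686, -0.2716]), array([182.8,  46.9]), -35.755271911621094)
tray 182 [  6.9945 254.0989] (array([ 0.7917, -0.4963]), array([38.9, 19.9]), -56.276424407958984)
[[ 0.4291 -0.3683]
 [ 0.4758 -0.293 ]
 [ 0.613  -0.3789]
 [ 0.5711 -0.4522]
 [ 0.4994 -0.4057]
 [ 0.5382 -0.3384]]
```

Emit:
carry_out(increments="-0.051 -0.010 0 0 0.8;-0.051 -0.010 0.04 0 0.8;-0.051 -0.010 0.08 0 0.8;-0.051 -0.010 0.12 0 0.8;-0.051 -0.010 0.16 0 0.8;-0.051 -0.010 0.20 0 0.8;-0.051 -0.010 0.225 0 0.8;-0.051 -0.010 0.237 0 0.8;-0.051 -0.010 0.237 0 0.8;-0.051 -0.010 0.237 0 0.8;-0.051 -0.010 0.237 0 0.8", force=20)

```text
time_s: 10.75
eef_pos: [0.6556, -0.1221, 0.0295]
ee_rot: [[-0.991, -0.135, 0.01], [-0.135, 0.991, -0.001], [-0.01, -0.003, -1.0]]
force: [0.6, 0.2, -0.1]
finger_gap: 0.803
```

Emit:
carry_out(increments="0 0 0 0 0.45;0 0 0 0 0.45;0 0 0 0 0.45;0 0 0 0 0.45;0 0 0 0 0.45;0 0 0 0 0.45;0 0 0 0 0.45;0 0 0 0 0.45")

```text
time_s: 11.55
eef_pos: [0.6559, -0.1223, 0.0302]
ee_rot: [[-0.991, -0.135, 0.011], [-0.135, 0.991, -0.002], [-0.011, -0.003, -1.0]]
force: [-0.6, 0.3, 5.3]
finger_gap: 0.553
```

Emit:
carry_out(increments="0 0 -0.02 0 0.45;0 0 -0.06 0 0.45;0 0 -0.10 0 0.45;0.015 -0.028 -0.14 0.07 0.45;0.030 -0.057 -0.14 0.15 0.45;0.045 -0.085 -0.14 0.22 0.45;0.060 -0.113 -0.14 0.29 0.45;0.075 -0.142 -0.14 0.37 0.45;0.090 -0.170 -0.14 0.44 0.45;0.106 -0.199 -0.14 0.51 0.45;0.121 -0.227 -0.14 0.59 0.45;0.136 -0.255 -0.14 0.661 0.45")

```text
time_s: 12.75
eef_pos: [0.5529, -0.3939, 0.1683]
ee_rot: [[-0.863, 0.505, 0.009], [0.505, 0.863, -0.0], [-0.008, 0.005, -1.0]]
force: [0.1, 0.7, -1.6]
finger_gap: 0.55
```

Emit:
carry_out(increments="0 0 0 0 0.45;0 0 0 0 0.45;0 0 0 0 0.45")

```text
time_s: 13.05
eef_pos: [0.553, -0.3927, 0.1675]
ee_rot: [[-0.864, 0.504, 0.009], [0.504, 0.864, 0.002], [-0.007, 0.006, -1.0]]
force: [-0.0, 0.4, -1.2]
finger_gap: 0.552
```

```bash
python3 - <<'E'
from h import *
C,im=shot("w5")
print(ctrl.observe()["ee_rot"])
E
```

```text
13.1 [ 0.5532 -0.3926  0.1678] yaw y 59.760728159495606
[[-0.8639  0.5036  0.0089]
 [ 0.5036  0.8639  0.0012]
 [-0.0071  0.0055 -1.    ]]
```

View pics/w5.png

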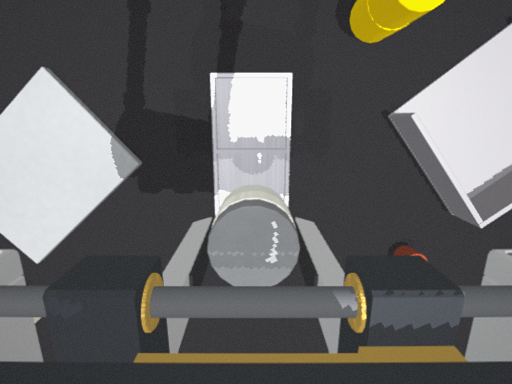

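The jar is held over the tray. The tray's near edge runs from (210,73) to (292,73), and the divider is at row 149.

```bash
python3 - <<'E'
from h import *
C,im=load("w5")
s=ctrl.observe(); R=s["ee_rot"]
P=cast(C,[(210,73),(292,73),(212,149),(291,149)],.012)
print(P,[(R.T@(p-s["eef_pos"])).round(4) for p in P])
E
```

```text
[[ 0.4283 -0.3715  0.012 ]
 [ 0.4718 -0.2968  0.012 ]
 [ 0.4968 -0.4122  0.012 ]
 [ 0.5415 -0.3356  0.012 ]] [array([ 0.1196, -0.0455,  0.1547]), array([0.1197, 0.0409, 0.1552]), array([ 0.04  , -0.0462,  0.1553]), array([0.0399, 0.0424, 0.1558])]
```

Emit:
carry_out(increments="-0.003 -0.002 0.03 0 0.45;-0.003 -0.002 0.06 0 0.45;-0.003 -0.002 0.09 0 0.45;-0.003 -0.002 0.11 0 0.45;-0.003 -0.002 0.12 0 0.45;-0.003 -0.002 0.128 0 0.45;-0.003 -0.002 0.133 0 0.45;-0.003 -0.002 0.136 0 0.45;-0.003 -0.002 0.136 0 0.45;-0.003 -0.002 0.136 0 0.45;-0.003 -0.002 0.136 0 0.45")

```text
time_s: 14.2
eef_pos: [0.5563, -0.396, 0.0326]
ee_rot: [[-0.864, 0.504, 0.01], [0.504, 0.864, 0.0], [-0.008, 0.005, -1.0]]
force: [0.9, 0.6, -0.8]
finger_gap: 0.551
```

Emit:
carry_out(increments="0 0 0.001 0 0.45;0 0 0.002 0 0.45;0 0 0.0025 0 0.45;0 0 0.0025 0 0.45")

```text
time_s: 14.6
eef_pos: [0.5564, -0.3961, 0.0304]
ee_rot: [[-0.864, 0.504, 0.01], [0.504, 0.864, 0.0], [-0.009, 0.005, -1.0]]
force: [0.1, 0.0, 1.3]
finger_gap: 0.549
```

Emit:
carry_out(increments="0 0 0 0 0.6;0 0 0 0 0.7;0 0 0 0 0.8;0 0 0 0 0.8;0 0 0 0 0.8")

```text
time_s: 15.1
eef_pos: [0.5564, -0.3961, 0.0304]
ee_rot: [[-0.864, 0.504, 0.01], [0.504, 0.864, 0.0], [-0.009, 0.005, -1.0]]
force: [0.2, 0.9, -0.1]
finger_gap: 0.798
```

Emit:
carry_out(increments="0 0 -0.02 0 0.8;0 0 -0.06 0 0.8;0 0 -0.11 0 0.8;0 0 -0.16 0 0.8;0 0 -0.18 0 0.8;0 0 -0.18 0 0.8")

```text
time_s: 15.7
eef_pos: [0.5562, -0.3976, 0.215]
ee_rot: [[-0.864, 0.504, 0.017], [0.504, 0.864, -0.006], [-0.017, 0.003, -1.0]]
force: [0.0, 0.6, 0.4]
finger_gap: 0.799
```

Emit:
carry_out(increments="0.303 0.268 -0.005 -0.353 0.8;0.303 0.268 -0.005 -0.353 0.8;0.303 0.268 -0.005 -0.353 0.8;0.303 0.268 -0.005 -0.353 0.8;0.303 0.268 -0.005 -0.353 0.8;0.303 0.268 -0.005 -0.353 0.8;0.303 0.268 -0.005 -0.353 0.9;0.303 0.268 -0.005 -0.353 0.9;0.303 0.268 -0.005 -0.353 0.9;0.303 0.268 -0.005 -0.353 0.9;0.303 0.268 -0.005 -0.353 0.9")

```text
time_s: 16.8
eef_pos: [0.4295, -0.0143, 0.2148]
ee_rot: [[-0.985, 0.174, 0.015], [0.174, 0.985, -0.006], [-0.016, -0.004, -1.0]]
force: [-0.4, -0.9, 0.1]
finger_gap: 0.898
```

```bash
python3 - <<'E'
from h import *
C,im=shot("w6"); print(C[2][:3,3]); print(ctrl.observe()["ee_rot"])
H,S,V=cv2.split(cv2.cvtColor(im,cv2.COLOR_BGR2HSV))
print([(a,c) for a,c,m in blobs((S<60)&(V>80),150)])
E
```

```text
16.85 [ 0.4298 -0.0146  0.215 ] yaw y 79.91134513682925
[ 0.3554 -0.0003  0.3847]
[[-0.9844  0.1752  0.0157]
 [ 0.1751  0.9845 -0.0063]
 [-0.0165 -0.0034 -0.9999]]
[(np.int32(3312), array([445.7983, 131.3623])), (np.int32(2324), array([343.9152, 145.2629])), (np.int32(724), array([181.1713, 165.6809])), (np.int32(1732), array([253.765 , 176.4434])), (np.int32(925), array([ 87.3308, 169.1243])), (np.int32(2494), array([ 26.3789, 240.9074])), (np.int32(23391), array([242.946 , 301.1898])), (np.int32(530), array([500.6321, 259.8887])), (np.int32(1671), array([470.322 , 306.1149]))]
```

View pics/w6.png

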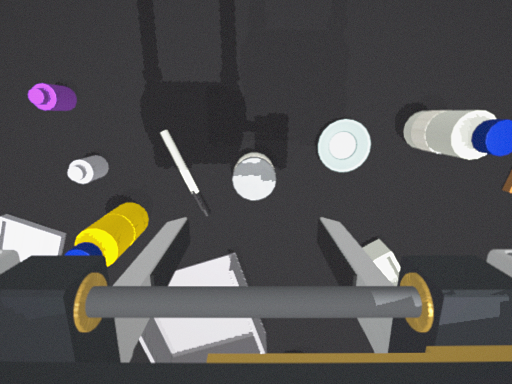

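The loose jar's lid is at (254,178), the weight's knob at (82,172) and the loose bottle's cap at (493,137).

```bash
python3 - <<'E'
from h import *
C,im=load("w6"); s=ctrl.observe(); R=s["ee_rot"]
p=cast(C,[(254,178)],.05)[0]; print(p,cast(C,[(80,172)],.052))
p[2]=.0265; print(R.T@(p-s["eef_pos"]))
H,S,V=cv2.split(cv2.cvtColor(im,cv2.COLOR_BGR2HSV))
for a,c,mk in blobs((H>105)&(H<130)&(S>150)&(V>80),100): print("blue",a,c,cast(C,[c],.13))
E
```

```text
[ 0.4278 -0.013   0.05  ] [[ 0.3848 -0.2134  0.052 ]]
[0.0053 0.0019 0.1884]
blue 1225 [493.8392 137.0196] [[0.4106 0.2024 0.13  ]]
blue 333 [ 83.5706 250.1261] [[ 0.4524 -0.1855  0.13  ]]
```

Emit:
carry_out(increments="0.004 0.002 0.04 0 0.9;0.004 0.002 0.08 0 0.9;0.004 0.002 0.12 0 0.9;0.004 0.002 0.155 0 0.9;0.004 0.002 0.175 0 0.9;0.004 0.002 0.188 0 0.9;0.004 0.002 0.188 0 0.9;0.004 0.002 0.188 0 0.9;0.004 0.002 0.188 0 0.9")

```text
time_s: 17.75
eef_pos: [0.4301, -0.0139, 0.0275]
ee_rot: [[-0.984, 0.176, 0.017], [0.176, 0.984, -0.007], [-0.018, -0.004, -1.0]]
force: [0.4, 0.5, -0.4]
finger_gap: 0.9
```

Emit:
carry_out(increments="0 0 0 0 0.45;0 0 0 0 0.45;0 0 0 0 0.45;0 0 0 0 0.45;0 0 0 0 0.45;0 0 0 0 0.45;0 0 0 0 0.45;0 0 0 0 0.45")

```text
time_s: 18.55
eef_pos: [0.4302, -0.0139, 0.0277]
ee_rot: [[-0.984, 0.176, 0.017], [0.176, 0.984, -0.007], [-0.018, -0.004, -1.0]]
force: [-0.7, 0.5, 3.9]
finger_gap: 0.548
```

Emit:
carry_out(increments="0 0 -0.02 0 0.45;0 0 -0.06 0 0.45;0 0 -0.10 0 0.45;0 0 -0.14 0 0.45;0 0 -0.18 0 0.45;-0.019 -0.054 -0.18 0.06 0.45;-0.034 -0.098 -0.18 0.12 0.45;-0.05 -0.144 -0.18 0.18 0.45;-0.065 -0.188 -0.18 0.24 0.45;-0.081 -0.233 -0.18 0.30 0.45;-0.097 -0.28 -0.18 0.351 0.45;-0.113 -0.326 -0.18 0.351 0.45")

```text
time_s: 19.75
eef_pos: [0.4805, -0.3553, 0.21]
ee_rot: [[-0.863, 0.505, 0.017], [0.505, 0.863, -0.006], [-0.017, 0.004, -1.0]]
force: [0.5, 0.3, -0.5]
finger_gap: 0.548
```

Emit:
carry_out(increments="0 0 0.03 0 0.45;0 0 0.05 0 0.45;0 0 0.05 0 0.45;0 0 0.05 0 0.45")

```text
time_s: 20.15
eef_pos: [0.4811, -0.3554, 0.1595]
ee_rot: [[-0.863, 0.505, 0.015], [0.505, 0.863, -0.005], [-0.016, 0.004, -1.0]]
force: [1.2, 0.6, -0.7]
finger_gap: 0.552
```

```bash
python3 - <<'E'
from h import *
C,im=shot("w7")
print(ctrl.observe()["ee_rot"])
E
```

```text
20.2 [ 0.4817 -0.3557  0.1606] yaw y 59.68208419336144
[[-0.8631  0.5048  0.0171]
 [ 0.5048  0.8632 -0.0061]
 [-0.0178  0.0034 -0.9998]]
```

View pics/w7.png

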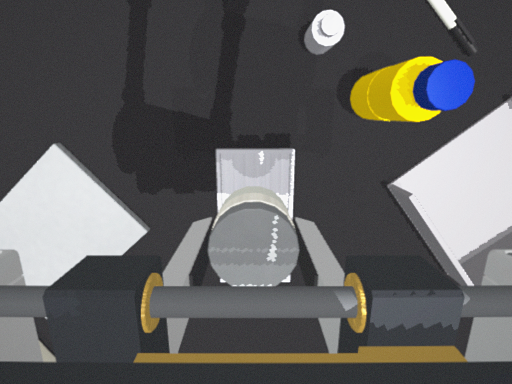

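The tray's near edge runs from (216,149) to (295,149), with the jar held above the near cell. The weight's knob is at (329,22).

```bash
python3 - <<'E'
from h import *
C,im=load("w7")
s=ctrl.observe(); R=s["ee_rot"]
P=cast(C,[(216,149),(295,149)],.012)
print([(R.T@(p-s["eef_pos"])).round(4) for p in P], "wt",cast(C,[(329,22)],.052))
E
```

```text
[array([ 0.0416, -0.0404,  0.1477]), array([0.0416, 0.046 , 0.148 ])] wt [[ 0.3832 -0.2218  0.052 ]]
```

Emit:
carry_out(increments="-0.001 0.003 0.03 0 0.45;-0.001 0.003 0.06 0 0.45;-0.001 0.003 0.085 0 0.45;-0.001 0.003 0.10 0 0.45;-0.001 0.003 0.112 0 0.45;-0.001 0.003 0.12 0 0.45;-0.001 0.003 0.125 0 0.45;-0.001 0.003 0.127 0 0.45;-0.001 0.003 0.1285 0 0.45;-0.001 0.003 0.1285 0 0.45;-0.001 0.003 0.1285 0 0.45")

```text
time_s: 21.3
eef_pos: [0.4865, -0.3546, 0.0326]
ee_rot: [[-0.863, 0.505, 0.018], [0.505, 0.863, -0.007], [-0.019, 0.003, -1.0]]
force: [-0.8, -0.8, -0.9]
finger_gap: 0.552
```

Emit:
carry_out(increments="0 0 0.001 0 0.45;0 0 0.0015 0 0.45;0 0 0.0015 0 0.45;0 0 0.0015 0 0.6;0 0 0.0015 0 0.7;0 0 0.0015 0 0.8;0 0 0.0015 0 0.8")

```text
time_s: 22.0
eef_pos: [0.4865, -0.3546, 0.0308]
ee_rot: [[-0.863, 0.505, 0.018], [0.505, 0.863, -0.007], [-0.018, 0.003, -1.0]]
force: [0.1, 0.5, 0.5]
finger_gap: 0.792
```

Emit:
carry_out(increments="0 0 -0.02 0 0.8;0 0 -0.06 0 0.8;0 0 -0.11 0 0.8;0 0 -0.16 0 0.8;0 0 -0.20 0 0.8;0 0 -0.20 0 0.8")

```text
time_s: 22.6
eef_pos: [0.4856, -0.3557, 0.2377]
ee_rot: [[-0.863, 0.505, 0.027], [0.505, 0.863, -0.015], [-0.031, 0.0, -1.0]]
force: [-0.1, -0.7, -0.0]
finger_gap: 0.799
```

Emit:
carry_out(increments="0 0 0 0 0.8;0 0 0 0 0.8")

```text
time_s: 22.8
eef_pos: [0.4854, -0.3555, 0.2372]
ee_rot: [[-0.863, 0.505, 0.027], [0.505, 0.863, -0.015], [-0.031, 0.0, -1.0]]
force: [0.3, 0.4, -0.0]
finger_gap: 0.8
```

Emit:
carry_out(increments="0.156 0.068 0 -0.808 0.8;0.156 0.068 0 -0.808 0.8;0.156 0.068 0 -0.808 0.8;0.156 0.068 0 -0.808 0.8;0.156 0.068 0 -0.808 0.8;0.156 0.068 0 -0.808 0.8;0.156 0.068 0 -0.808 0.7;0.156 0.068 0 -0.808 0.7;0.156 0.068 0 -0.808 0.7")

```text
time_s: 23.7
eef_pos: [0.3849, -0.2181, 0.2317]
ee_rot: [[-0.961, -0.274, 0.025], [-0.274, 0.962, -0.014], [-0.021, -0.021, -1.0]]
force: [0.0, 0.5, -0.3]
finger_gap: 0.704
```

Emit:
carry_out(increments="0 0 0.05 0 0.7")

```text
time_s: 23.8
eef_pos: [0.3906, -0.2223, 0.1867]
ee_rot: [[-0.961, -0.273, 0.036], [-0.274, 0.961, -0.023], [-0.029, -0.032, -0.999]]
force: [1.3, -1.3, -1.0]
finger_gap: 0.702
```

Emit:
carry_out(increments="0 0 0 0 0.7;0 0 0 0 0.7;0 0 0 0 0.7")

```text
time_s: 24.1
eef_pos: [0.3922, -0.2237, 0.1889]
ee_rot: [[-0.961, -0.273, 0.04], [-0.274, 0.961, -0.026], [-0.031, -0.036, -0.999]]
force: [-0.3, -0.2, 0.6]
finger_gap: 0.699
```

Emit:
carry_out(increments="0 0 -0.05 0 0.7")

```text
time_s: 24.2
eef_pos: [0.3875, -0.2203, 0.2336]
ee_rot: [[-0.962, -0.273, 0.031], [-0.273, 0.962, -0.019], [-0.025, -0.026, -0.999]]
force: [1.1, 0.4, -0.0]
finger_gap: 0.7
```

Emit:
carry_out(increments="0 0 0 0 0.7;0 0 0 0 0.7")

```text
time_s: 24.4
eef_pos: [0.389, -0.2215, 0.2364]
ee_rot: [[-0.962, -0.272, 0.036], [-0.273, 0.962, -0.022], [-0.028, -0.031, -0.999]]
force: [-0.0, 0.6, -0.2]
finger_gap: 0.698
```

Emit:
carry_out(increments="0 0 -0.05 0 0.7")

```text
time_s: 24.5
eef_pos: [0.3829, -0.2169, 0.2779]
ee_rot: [[-0.962, -0.272, 0.023], [-0.273, 0.962, -0.012], [-0.019, -0.018, -1.0]]
force: [-0.2, -0.2, -0.1]
finger_gap: 0.702
```

Emit:
carry_out(increments="0 0 0 0 0.7;0 0 0 0 0.7;0 0 0 0 0.7;0 0 0 0 0.7;0 0 0 0 0.7;0 0 0 0 0.7;0 0 0 0 0.7;0 0 0 0 0.7")

```text
time_s: 25.3
eef_pos: [0.3829, -0.2169, 0.2778]
ee_rot: [[-0.962, -0.272, 0.023], [-0.273, 0.962, -0.012], [-0.019, -0.018, -1.0]]
force: [0.7, -0.4, -0.1]
finger_gap: 0.701
```

Emit:
carry_out(increments="0 0 0.02 0 0.7;0 0 0.04 0 0.7;0 0 0.06 0 0.7;0 0 0.08 0 0.7;0 0 0.1 0 0.7;0 0 0.1 0 0.7;0 0 0.1 0 0.7;0 0 0.1 0 0.7;0 0 0.1 0 0.7;0 0 0.1 0 0.7")

```text
time_s: 26.3
eef_pos: [0.3856, -0.2184, 0.1786]
ee_rot: [[-0.962, -0.272, 0.024], [-0.273, 0.962, -0.013], [-0.02, -0.019, -1.0]]
force: [-1.4, 0.0, -0.2]
finger_gap: 0.698
```

Emit:
carry_out(increments="0 0 -0.05 0 0.7")

```text
time_s: 26.4
eef_pos: [0.3804, -0.2146, 0.223]
ee_rot: [[-0.962, -0.272, 0.013], [-0.273, 0.962, -0.004], [-0.012, -0.007, -1.0]]
force: [0.9, 0.5, -0.2]
finger_gap: 0.696
```

Emit:
carry_out(increments="0 0 0 0 0.7;0 0 0 0 0.7;0 0 0 0 0.7;0 0 0 0 0.7;0 0 0 0 0.7;0 0 0 0 0.7")

```text
time_s: 27.0
eef_pos: [0.3802, -0.2145, 0.2225]
ee_rot: [[-0.962, -0.272, 0.012], [-0.272, 0.962, -0.003], [-0.011, -0.007, -1.0]]
force: [0.2, -0.1, 0.4]
finger_gap: 0.697
```

Emit:
carry_out(increments="0 0 -0.05 0 0.7")

```text
time_s: 27.1
eef_pos: [0.375, -0.2105, 0.2661]
ee_rot: [[-0.962, -0.272, -0.002], [-0.272, 0.962, 0.008], [-0.001, 0.008, -1.0]]
force: [1.0, -0.6, 0.2]
finger_gap: 0.703
```

Emit:
carry_out(increments="0 0 0 0 0.7;0 0 0 0 0.7;0 0 0 0 0.7;0 0 0 0 0.7;0 0 0 0 0.7;0 0 0 0 0.7")

```text
time_s: 27.7
eef_pos: [0.3748, -0.2105, 0.2657]
ee_rot: [[-0.962, -0.272, -0.002], [-0.272, 0.962, 0.008], [-0.0, 0.009, -1.0]]
force: [0.9, 0.4, 0.0]
finger_gap: 0.703
```

```bash
python3 - <<'E'
from h import *
C,im=shot("w8"); s=ctrl.observe(); R=s["ee_rot"]; print(R)
H,S,V=cv2.split(cv2.cvtColor(im,cv2.COLOR_BGR2HSV))
q=proj(C,[.3855,-.218,.04])[0]; print(q)
x,y=q.astype(int); cv2.imwrite("pics/w8c.png",cv2.resize(im[max(0,y-60):y+60,x-80:x+80],None,fx=4,fy=4)); print(max(0,y-60),x-80)
E
```

```text
27.75 [ 0.3749 -0.2105  0.2658] yaw y 105.80394050123994
[[-0.9622 -0.2723 -0.0021]
 [-0.2723  0.9622  0.0083]
 [-0.0002  0.0086 -1.    ]]
[243.8179 178.0954]
118 163
```

View pics/w8c.png

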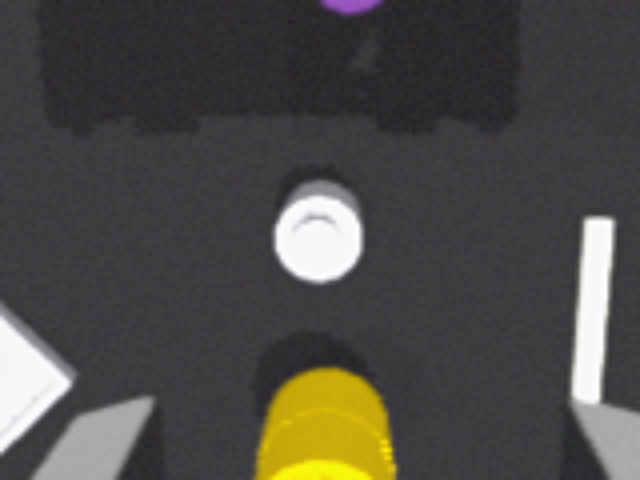

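The weight sits at crop (318,238), which agrees with the prior estimate to 1–2 mm. The tool is level again, and the yellow bottle lies on the narrow side of the gripper body.

Emit:
carry_out(increments="-0.008 -0.013 0.03 0 0.7;-0.008 -0.013 0.07 0 0.7;-0.008 -0.013 0.11 0 0.7;-0.008 -0.013 0.15 0 0.7;-0.008 -0.013 0.19 0 0.7;-0.008 -0.013 0.22 0 0.7;-0.008 -0.013 0.235 0 0.7;-0.008 -0.013 0.245 0 0.7;-0.008 -0.013 0.245 0 0.7;-0.008 -0.013 0.245 0 0.7;-0.008 -0.013 0.245 0 0.7")

```text
time_s: 28.85
eef_pos: [0.3864, -0.2194, 0.0217]
ee_rot: [[-0.962, -0.272, -0.0], [-0.272, 0.962, 0.007], [-0.002, 0.007, -1.0]]
force: [0.5, -0.8, 0.1]
finger_gap: 0.702
```

Emit:
carry_out(increments="0 0 0 0 0.25;0 0 0 0 0.25;0 0 0 0 0.25;0 0 0 0 0.25;0 0 0 0 0.25;0 0 0 0 0.25;0 0 0 0 0.25;0 0 0 0 0.25;0 0 0 0 0.25")

```text
time_s: 29.75
eef_pos: [0.3866, -0.2196, 0.0218]
ee_rot: [[-0.962, -0.272, -0.0], [-0.272, 0.962, 0.006], [-0.002, 0.006, -1.0]]
force: [-0.4, -0.7, 1.8]
finger_gap: 0.321
```

Emit:
carry_out(increments="0 0 -0.02 0 0.25;0 0 -0.05 0 0.25;0 0 -0.09 0 0.25;0 0 -0.13 0 0.25;0 0 -0.16 0 0.25;0 0 -0.18 0 0.25;-0.015 0.03 -0.18 0 0.25;-0.033 0.066 -0.18 0 0.25;-0.053 0.105 -0.18 0 0.25;-0.073 0.145 -0.18 0 0.25;-0.093 0.185 -0.18 0 0.25;-0.113 0.225 -0.18 0 0.25")

```text
time_s: 30.95
eef_pos: [0.4332, 0.0284, 0.2028]
ee_rot: [[-0.962, -0.272, -0.001], [-0.272, 0.962, 0.007], [-0.0, 0.007, -1.0]]
force: [1.3, -0.0, -1.8]
finger_gap: 0.314
```

Emit:
carry_out(increments="-0.02 0.04 0 0 0.25;-0.04 0.08 0 0 0.25;-0.06 0.12 0 0 0.25;-0.08 0.16 0 0 0.25;-0.10 0.20 0 0 0.25;-0.12 0.24 0 0 0.25;-0.14 0.28 0 0 0.25;-0.152 0.302 0 0 0.25;-0.152 0.302 0 0 0.25;-0.152 0.302 0 0 0.25;-0.152 0.302 0 0 0.25")

```text
time_s: 32.05
eef_pos: [0.4966, 0.359, 0.2043]
ee_rot: [[-0.962, -0.272, -0.003], [-0.272, 0.962, 0.005], [0.002, 0.006, -1.0]]
force: [-0.1, -0.7, -1.8]
finger_gap: 0.318
```

```bash
python3 - <<'E'
from h import *
C,im=shot("w9"); s=ctrl.observe(); R=s["ee_rot"]; print(R)
H,S,V=cv2.split(cv2.cvtColor(im,cv2.COLOR_BGR2HSV))
for a,c,mk in blobs((H<22)&(S>120)&(V>80),300):
    r=rect(C,mk,.012); print("or",a,c,r,R.T@(np.r_[r[0],.026]-s["eef_pos"]))
for a,c,mk in blobs((H>105)&(H<130)&(S>150)&(V>80),100): print("blue",a,c,cast(C,[c],.13))
E
```

```text
32.1 [0.4968 0.359  0.2047] yaw y 105.73026439754615
[[-0.9625 -0.2711 -0.0024]
 [-0.2711  0.9625  0.0057]
 [ 0.0008  0.0062 -1.    ]]
or 760 [250.0013 167.2803] (array([0.4972, 0.3614]), array([66.2, 66. ]), -23.680633544921875) [-0.0012  0.0011  0.1787]
or 385 [191.639  302.6312] (array([0.6975, 0.3268]), array([98.1, 18. ]), 11.623692512512207) [-0.1846 -0.0864  0.178 ]
or 411 [314.7032 303.5012] (array([0.6506, 0.4956]), array([98.7, 18. ]), 19.968425750732422) [-0.1852  0.0887  0.1791]
or 3187 [268.5234 356.1654] (array([0.7623, 0.4347]), array([508.5,  29.2]), -73.77022552490234) [-0.2762 -0.0002  0.1785]
blue 1609 [102.8092  56.4394] [[0.4128 0.2141 0.13  ]]
```

View pics/w9.png

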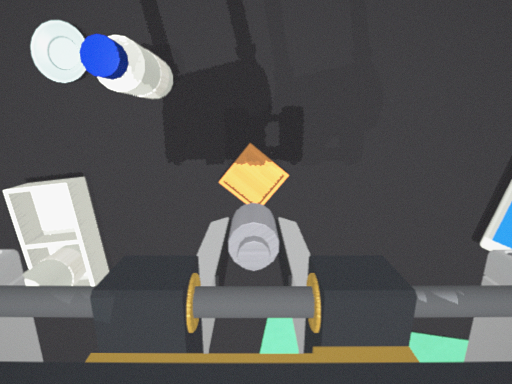

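The box shows as a diamond with corners at (219,180), (252,143) and (289,178), and the weight is held just above it. The loose bottle's cap is at (103,56).

```bash
python3 - <<'E'
from h import *
C,im=load("w9"); s=ctrl.observe(); R=s["ee_rot"]
P=cast(C,[(219,180),(252,143),(289,178)],.012); p=(P[0]+P[2])/2; print(P,p); p[2]=.026
print(R.T@(p-s["eef_pos"]))
E
```

```text
[[0.5114 0.3198 0.012 ]
 [0.4547 0.3478 0.012 ]
 [0.4845 0.4055 0.012 ]] [0.4979 0.3626 0.012 ]
[-0.0022  0.0021  0.1787]
```

Emit:
carry_out(increments="-0.002 0.002 0.03 0 0.25;-0.002 0.002 0.07 0 0.25;-0.002 0.002 0.11 0 0.25;-0.002 0.002 0.14 0 0.25;-0.002 0.002 0.16 0 0.25;-0.002 0.002 0.17 0 0.25;-0.002 0.002 0.175 0 0.25;-0.002 0.002 0.177 0 0.25;-0.002 0.002 0.177 0 0.25;-0.002 0.002 0.177 0 0.25;-0.002 0.002 0.177 0 0.25")

```text
time_s: 33.2
eef_pos: [0.4983, 0.3628, 0.0287]
ee_rot: [[-0.963, -0.271, -0.001], [-0.271, 0.963, 0.007], [-0.001, 0.007, -1.0]]
force: [-0.1, 0.1, -1.4]
finger_gap: 0.311
```

Emit:
carry_out(increments="0 0 0.001 0 0.25;0 0 0.002 0 0.25;0 0 0.003 0 0.25;0 0 0.003 0 0.25;0 0 0.003 0 0.25")

```text
time_s: 33.7
eef_pos: [0.4983, 0.3629, 0.0258]
ee_rot: [[-0.963, -0.271, -0.001], [-0.271, 0.963, 0.007], [-0.001, 0.007, -1.0]]
force: [0.3, 0.5, 1.1]
finger_gap: 0.319
```

Emit:
carry_out(increments="0 0 0 0 0.35;0 0 0 0 0.5;0 0 0 0 0.6;0 0 0 0 0.6;0 0 0 0 0.6")

```text
time_s: 34.2
eef_pos: [0.4984, 0.3629, 0.0259]
ee_rot: [[-0.963, -0.271, -0.001], [-0.271, 0.962, 0.007], [-0.001, 0.007, -1.0]]
force: [-0.9, 0.2, 0.0]
finger_gap: 0.594
```

Emit:
carry_out(increments="0 0 -0.02 0 0.7;0 0 -0.06 0 0.9;0 0 -0.10 0 1;0 0 -0.14 0 1;0 0 -0.17 0 1;0 0 -0.19 0 1;0 0 -0.19 0 1;0 0 -0.19 0 1")

```text
time_s: 35.0
eef_pos: [0.4982, 0.3615, 0.2154]
ee_rot: [[-0.963, -0.271, -0.001], [-0.271, 0.963, 0.007], [-0.001, 0.007, -1.0]]
force: [0.5, 0.6, 0.2]
finger_gap: 1.003
```

Emit:
carry_out(increments="0.03 -0.03 0 -0.03 1;0.06 -0.06 0 -0.06 1;0.09 -0.09 0 -0.09 1;0.115 -0.115 0 -0.11 1;0.122 -0.122 0 -0.11 1;0.122 -0.122 0 -0.11 1;0.122 -0.122 0 -0.11 1;0.122 -0.122 0 -0.11 1")

```text
time_s: 35.8
eef_pos: [0.4148, 0.2121, 0.2141]
ee_rot: [[-0.927, -0.376, -0.001], [-0.376, 0.927, 0.007], [-0.002, 0.007, -1.0]]
force: [-0.1, 0.6, 0.0]
finger_gap: 1.0
```

```bash
python3 - <<'E'
from h import *
C,im=shot("w10"); s=ctrl.observe(); R=s["ee_rot"]; print(R)
H,S,V=cv2.split(cv2.cvtColor(im,cv2.COLOR_BGR2HSV))
for a,c,mk in blobs((H>105)&(H<130)&(S>150)&(V>80),100):
    ys,xs=np.nonzero(mk); e=cv2.fitEllipse(cv2.convexHull(np.c_[xs,ys].astype(np.int32)))
    p=cast(C,[c],.13)[0]; print("blue",a,c,e,p); p[2]=.0655; print(R.T@(p-s["eef_pos"]))
for a,c,mk in blobs((S<60)&(V>80),500): print(a,c)
E
```

```text
35.85 [0.4147 0.212  0.2141] yaw y 112.0811538795495
[[-0.9267 -0.3759 -0.0012]
 [-0.3759  0.9266  0.0069]
 [-0.0015  0.0068 -1.    ]]
blue 450 [251.1067 188.1978] ((251.0963134765625, 192.40667724609375), (28.53335189819336, 30.591522216796875), 78.55268859863281) [0.4047 0.2075 0.13  ]
[ 0.0112 -0.0014  0.1485]
141326 [256.6897 172.1611]
3903 [227.4789  29.7438]
3607 [ 24.3843 326.6867]
2924 [485.3304 317.3417]
```

View pics/w10.png

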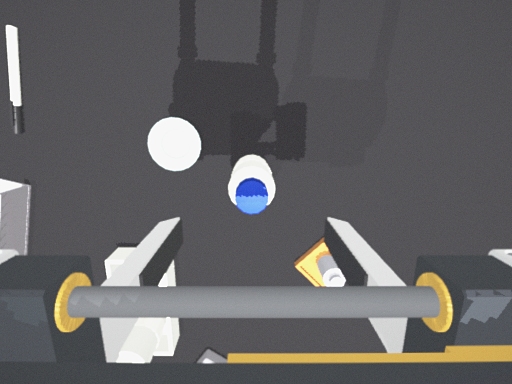

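The loose bottle's cap top is at about (251,196), within 3 mm of the TCP. The weight stands in its box at (330,275).

Emit:
carry_out(increments="0.003 -0.001 0.03 0 1;0.003 -0.001 0.06 0 1;0.003 -0.001 0.09 0 1;0.003 -0.001 0.12 0 1;0.003 -0.001 0.14 0 1;0.003 -0.001 0.148 0 1;0.003 -0.001 0.148 0 1;0.003 -0.001 0.148 0 1;0.003 -0.001 0.148 0 1")

```text
time_s: 36.75
eef_pos: [0.4133, 0.2115, 0.0671]
ee_rot: [[-0.927, -0.376, 0.001], [-0.376, 0.927, 0.008], [-0.004, 0.007, -1.0]]
force: [0.6, -0.2, -1.0]
finger_gap: 1.003
```

Emit:
carry_out(increments="0 0 0 0 0.4;0 0 0 0 0.4;0 0 0 0 0.4;0 0 0 0 0.4;0 0 0 0 0.4;0 0 0 0 0.4;0 0 0 0 0.4;0 0 0 0 0.4;0 0 0 0 0.4;0 0 0 0 0.4")

```text
time_s: 37.75
eef_pos: [0.4133, 0.2114, 0.0671]
ee_rot: [[-0.927, -0.376, 0.001], [-0.376, 0.926, 0.008], [-0.004, 0.007, -1.0]]
force: [-0.3, -1.6, -0.8]
finger_gap: 0.51
```

Emit:
carry_out(increments="0 0 -0.02 0 0.4;0 0 -0.05 0 0.4;0 0 -0.09 0 0.4;0 0 -0.12 0 0.4;0 0 -0.14 0 0.4;-0.025 -0.026 -0.14 0 0.4;-0.05 -0.051 -0.14 0 0.4;-0.075 -0.077 -0.14 0 0.4;-0.10 -0.103 -0.14 0 0.4;-0.125 -0.128 -0.14 0 0.4;-0.148 -0.152 -0.14 0 0.4;-0.148 -0.152 -0.14 0 0.4")

```text
time_s: 38.95
eef_pos: [0.6111, 0.1231, 0.205]
ee_rot: [[-0.928, -0.374, 0.002], [-0.374, 0.927, 0.006], [-0.005, 0.005, -1.0]]
force: [-0.6, -0.2, -2.6]
finger_gap: 0.509
```

Emit:
carry_out(increments="0 0 0 0 0.4;0 0 0 0 0.4")

```text
time_s: 39.15
eef_pos: [0.6101, 0.1233, 0.2042]
ee_rot: [[-0.928, -0.374, 0.0], [-0.374, 0.927, 0.007], [-0.003, 0.006, -1.0]]
force: [-0.3, -0.3, -2.5]
finger_gap: 0.507
```

```bash
python3 - <<'E'
from h import *
C,im=shot("w11"); print(ctrl.observe()["ee_rot"])
E
```

```text
39.2 [0.6099 0.1236 0.2046] yaw y 111.97742892932251
[[-0.9273 -0.3742  0.0005]
 [-0.3742  0.9273  0.0067]
 [-0.003   0.0061 -1.    ]]
```

View pics/w11.png

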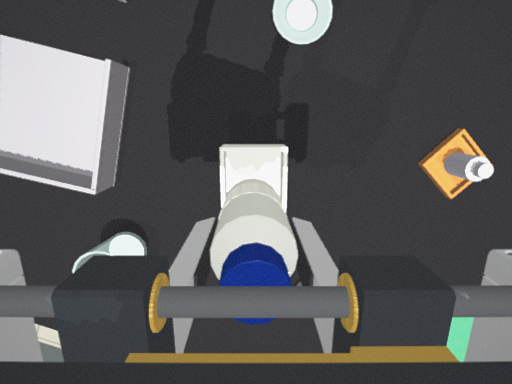

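The rack's near edge runs from (219,145) to (288,145), with the bottle held upright. The weight is upright in its box at (458,165).

```bash
python3 - <<'E'
from h import *
C,im=load("w11"); s=ctrl.observe(); R=s["ee_rot"]
P=cast(C,[(219,145),(288,145)],.04); print(s["eef_pos"],[(R.T@(p-s["eef_pos"])).round(4) for p in P])
E
```

```text
[0.6099 0.1236 0.2046] [array([ 0.043 , -0.0386,  0.1642]), array([0.0429, 0.0406, 0.1647])]
```

Emit:
carry_out(increments="0.004 0.001 0.02 0 0.4;0.004 0.001 0.05 0 0.4;0.004 0.001 0.08 0 0.4;0.004 0.001 0.10 0 0.4;0.004 0.001 0.115 0 0.4;0.004 0.001 0.123 0 0.4;0.004 0.001 0.128 0 0.4;0.004 0.001 0.131 0 0.4;0.004 0.001 0.132 0 0.4;0.004 0.001 0.132 0 0.4;0.004 0.001 0.132 0 0.4")

```text
time_s: 40.3
eef_pos: [0.6063, 0.1239, 0.0732]
ee_rot: [[-0.927, -0.374, 0.002], [-0.374, 0.927, 0.007], [-0.004, 0.006, -1.0]]
force: [-0.6, -0.5, -2.7]
finger_gap: 0.508
```

Emit:
carry_out(increments="0 0 0.001 0 0.4;0 0 0.002 0 0.4;0 0 0.0025 0 0.4;0 0 0.0025 0 0.4;0 0 0.0025 0 0.4")

```text
time_s: 40.8
eef_pos: [0.6066, 0.124, 0.0711]
ee_rot: [[-0.927, -0.374, 0.002], [-0.374, 0.927, 0.007], [-0.005, 0.005, -1.0]]
force: [-0.4, -0.7, 1.0]
finger_gap: 0.51
```

Emit:
carry_out(increments="0 0 0 0 0.5;0 0 0 0 0.65;0 0 0 0 0.8;0 0 0 0 0.8;0 0 0 0 0.8")

```text
time_s: 41.3
eef_pos: [0.6067, 0.124, 0.0711]
ee_rot: [[-0.927, -0.374, 0.002], [-0.374, 0.927, 0.007], [-0.005, 0.005, -1.0]]
force: [1.2, -0.2, -0.3]
finger_gap: 0.788
```

Emit:
carry_out(increments="0 0 -0.02 0 0.8;0 0 -0.05 0 0.8;0 0 -0.09 0 0.8;0 0 -0.13 0 0.8;0 0 -0.17 0 0.8;0.05 -0.02 -0.20 0 0.8;0.10 -0.05 -0.20 0 0.8;0.15 -0.08 -0.20 0 0.8;0.2 -0.11 -0.20 0 0.8;0.25 -0.14 -0.20 0 0.8;0.25 -0.14 -0.20 0 0.8;0.25 -0.14 -0.20 0 0.8")

```text
time_s: 42.5
eef_pos: [0.4237, -0.1041, 0.2695]
ee_rot: [[-0.93, -0.369, 0.001], [-0.369, 0.93, 0.005], [-0.003, 0.004, -1.0]]
force: [-0.6, 0.4, -0.0]
finger_gap: 0.8
```

```bash
python3 - <<'E'
from h import *
print(ctrl.observe()["eef_pos"], ctrl.observe()["time_s"])
a=viewer.snapshot("top"); cv2.imwrite("pics/top1.png",a)
b=cv2.resize(a[90:250,60:460],None,fx=2,fy=2,interpolation=cv2.INTER_CUBIC); cv2.imwrite("pics/top1c.png",b)
E
```

```text
[ 0.4237 -0.1041  0.2695] 42.5
```

View pics/top1c.png

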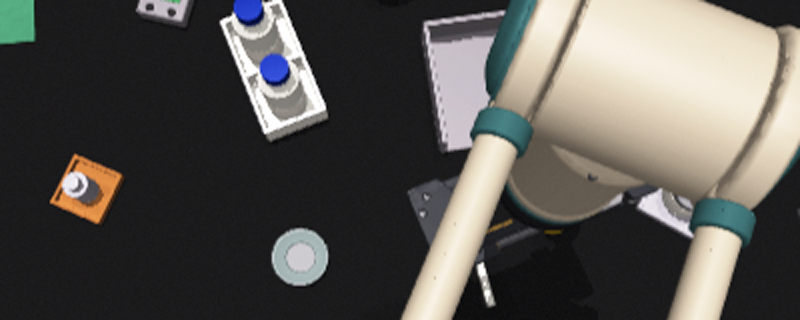

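Both bottles stand in the rack and the weight stands in its box, at about (80,188) in the crop. The arm hides the tray, so I'll check the jars with the wrist camera, one picture over budget.

```bash
python3 - <<'E'
from h import *
C=cam("top"); im=cv2.imread("pics/top1.png")
H,S,V=cv2.split(cv2.cvtColor(im,cv2.COLOR_BGR2HSV))
c=np.array([.6407,.1394]); a=np.radians(22.1); M=np.array([[np.cos(a),np.sin(a)],[-np.sin(a),np.cos(a)]])
for A,p,mk in blobs((H>105)&(H<130)&(S>150)&(V>80),60):
    w=cast(C,[p],.134)[0]; print("cap",p,w,"rack frame",M@(w[:2]-c))
C,im=shot("w12"); cv2.imwrite("pics/w12c.png",cv2.resize(im[:256,:256],None,fx=2,fy=2))
E
```

```text
cap [183.5212  93.0606] [0.6753 0.1528 0.134 ] rack frame [ 0.0371 -0.0007]
cap [196.5759 123.7468] [0.6055 0.1232 0.134 ] rack frame [-0.0387 -0.0017]
42.6 [ 0.4266 -0.1013  0.2695] yaw y 111.81950325750337
```

View pics/w12c.png

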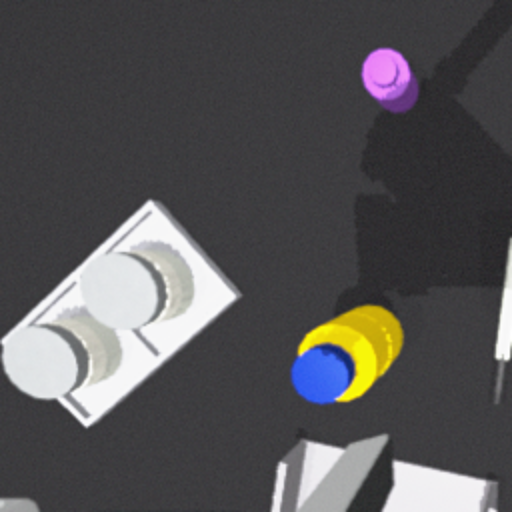

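```bash
python3 - <<'E'
from h import *
C,im=load("w12")
P=cast(C,[(76.5,100.5),(120,147.5),(44,213.5)],.012)[:,:2]; J=cast(C,[(60,145),(22.5,180)],.054)[:,:2]
c=(P[0]+P[2])/2; x=(P[2]-P[1])/np.linalg.norm(P[2]-P[1]); y=np.array([-x[1],x[0]])
print(np.linalg.norm(P[2]-P[1]),np.linalg.norm(P[0]-P[1]),[(x@(j-c),y@(j-c)) for j in J])
E
```

```text
0.16624274757902555 0.08561436123125891 [(np.float64(-0.04121710283081431), np.float64(-0.0004633182906877808)), (np.float64(0.034941508559628603), np.float64(0.000186503176422305))]
```

All of it is within tolerance, and the arm is clear of everything.

```bash
python3 -c "
from workcell import ctrl
print(ctrl.job_done(), ctrl.observe()['time_s'])"
```

```text
the job is handed in; nothing more can be done
the job is handed in; nothing more can be done
```

The job is handed in at about 43 s on the robot clock, with all five items placed. The hand-in reports no verdict, so I only have my own camera checks.

- **Order:** I racked the front bottle in the far cell, then put the rear jar in the tray's far cell. The loose jar, the weight and the loose bottle followed. Each was lowered to its floor before release.
- **Bottles:** the caps read (37.1, −0.7) and (−38.7, −1.7) mm in the rack frame, against cell centres at ±36.5 mm.
- **Jars:** they read (−41.2, −0.5) and (34.9, 0.2) mm in the tray frame, against centres at ±40 mm. The 5 mm offset is the largest but well inside 16 mm.
- **Weight:** the pictures show it upright in its box. The arm's final pose put it within a couple of mm of the centre, but I did not measure it again after release.
- **Clearance:** the gripper was raised to z ≈ 0.27 m, clear of everything.

Two things disagreed or went wrong along the way:
- **Rack edge:** two wrist views placed it 3–4 mm apart, so I split the difference.
- **Tool tilt:** it drifted to about 0.045 rad after fast lifts. I corrected it before picking up the weight.

I viewed 15 pictures, one over the budget of 14, because the arm hid the tray from the top camera.

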